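# Set out the doming punches by size

### The job

Set the four steel doming punches out on the wooden rail in order of size, each standing upright on the middle of its own cork disc: the smallest on the disc at the anvil's end of the rail, rising to the largest at the jar's end. Do not knock any punch over, and leave the jar standing where it is.

Things in the scene. Friction and masses are not known exactly. Their poses are not given: they have to be found in the camera images.
- punch_20: loose steel doming punch, head and foot 20 mm across, 56 mm tall, about 80 g, standing upright, round about z (yaw means nothing). From the bottom: foot 0-10 mm, waist (14 mm across) 15-25 mm, straight cylindrical head 30-46 mm (grip here), domed top. Origin: centre of the underside. The four punches look alike but for size: 20, 28, 36, 44 mm across.
- punch_28: loose steel doming punch, head and foot 28 mm across, 60 mm tall, about 160 g, standing upright, round about z (yaw means nothing). From the bottom: foot 0-10 mm, waist (20 mm across) 15-25 mm, straight cylindrical head 30-46 mm (grip here), domed top. Origin: centre of the underside. The four punches look alike but for size: 20, 28, 36, 44 mm across.
- punch_36: loose steel doming punch, head and foot 36 mm across, 64 mm tall, about 280 g, standing upright, round about z (yaw means nothing). From the bottom: foot 0-10 mm, waist (26 mm across) 15-25 mm, straight cylindrical head 30-46 mm (grip here), domed top. Origin: centre of the underside. The four punches look alike but for size: 20, 28, 36, 44 mm across.
- punch_44: loose steel doming punch, head and foot 44 mm across, 68 mm tall, about 420 g, standing upright, round about z (yaw means nothing). From the bottom: foot 0-10 mm, waist (32 mm across) 15-25 mm, straight cylindrical head 30-46 mm (grip here), domed top. Origin: centre of the underside. The four punches look alike but for size: 20, 28, 36, 44 mm across.
- seat_1: cork disc 1 of 4, counted from the rail's end on the robot's left (+y): flat, 52 mm across, 4 mm thick, fixed on a low dark-wood rail (12 mm high, 75 mm wide, 330 mm long; discs 60 to 90 mm apart). Origin: centre of its underside, 12 mm above the bench; upper face 16 mm above the bench. Its y axis runs along the rail, its x axis across it.
- seat_2: cork disc 2 of 4, counted from the rail's end on the robot's left (+y): flat, 52 mm across, 4 mm thick, fixed on a low dark-wood rail (12 mm high, 75 mm wide, 330 mm long; discs 60 to 90 mm apart). Origin: centre of its underside, 12 mm above the bench; upper face 16 mm above the bench. Its y axis runs along the rail, its x axis across it.
- seat_3: cork disc 3 of 4, counted from the rail's end on the robot's left (+y): flat, 52 mm across, 4 mm thick, fixed on a low dark-wood rail (12 mm high, 75 mm wide, 330 mm long; discs 60 to 90 mm apart). Origin: centre of its underside, 12 mm above the bench; upper face 16 mm above the bench. Its y axis runs along the rail, its x axis across it.
- seat_4: cork disc 4 of 4, counted from the rail's end on the robot's left (+y): flat, 52 mm across, 4 mm thick, fixed on a low dark-wood rail (12 mm high, 75 mm wide, 330 mm long; discs 60 to 90 mm apart). Origin: centre of its underside, 12 mm above the bench; upper face 16 mm above the bench. Its y axis runs along the rail, its x axis across it.
- anvil: small dark steel bench anvil, fixed, 52 mm high, about 118 mm long (x, horn to +x) and 46 mm wide (y), on the bench just beyond one or the other end of the rail, about 110 mm from the nearest disc. Origin: centre of the underside of its base.
- jar: amber glass jar with a metal cap, loose, 48 mm across, 60 mm tall, on the bench just beyond the rail's other end from the anvil, about 110 mm from the nearest disc. Not to be disturbed. Origin: centre of the underside.
Not all that is in view belongs to the job. Leave any purple look-alike of the punch_44 alone.

How it is judged:
At the end, for the whole second after the job is handed in: Counted from the anvil's end, punches of 20, 28, 36 and 44 mm stand on the four discs in that order, each within 12 mm of its disc's centre, resting on the disc, upright within 0.1 rad, released and at rest; the jar upright within 30 mm of where it stood (((horizontal distance between anvil and seat_1 below 0.2 m and horizontal distance between anvil and seat_4 above 0.2 m and horizontal distance between punch_20 and seat_1 below 0.012 m and z of punch_20 in the frame of seat_1 between 0.001 and 0.008 m and horizontal distance between punch_28 and seat_2 below 0.012 m and z of punch_28 in the frame of seat_2 between 0.001 and 0.008 m and horizontal distance between punch_36 and seat_3 below 0.012 m and z of punch_36 in the frame of seat_3 between 0.001 and 0.008 m and horizontal distance between punch_44 and seat_4 below 0.012 m and z of punch_44 in the frame of seat_4 between 0.001 and 0.008 m) or (horizontal distance between anvil and seat_4 below 0.2 m and horizontal distance between anvil and seat_1 above 0.2 m and horizontal distance between punch_20 and seat_4 below 0.012 m and z of punch_20 in the frame of seat_4 between 0.001 and 0.008 m and horizontal distance between punch_28 and seat_3 below 0.012 m and z of punch_28 in the frame of seat_3 between 0.001 and 0.008 m and horizontal distance between punch_36 and seat_2 below 0.012 m and z of punch_36 in the frame of seat_2 between 0.001 and 0.008 m and horizontal distance between punch_44 and seat_1 below 0.012 m and z of punch_44 in the frame of seat_1 between 0.001 and 0.008 m)) and angle between each of punch_20, punch_28, punch_36, punch_44's own z axis and vertical below 0.1 rad and linear speed of each of punch_20, punch_28, punch_36, punch_44 below 0.02 m/s and distance of jar from where it was at the start of the episode below 0.03 m and angle between jar's own z axis and vertical below 0.2 rad); the robot touches nothing.
It fails at once if a punch is knocked over (punch_20, tilted over 0.8 rad) (angle between punch_20's own z axis and vertical above 0.8 rad).
It fails at once if a punch is knocked over (punch_28, tilted over 0.8 rad) (angle between punch_28's own z axis and vertical above 0.8 rad).
It fails at once if a punch is knocked over (punch_36, tilted over 0.8 rad) (angle between punch_36's own z axis and vertical above 0.8 rad).
It fails at once if a punch is knocked over (punch_44, tilted over 0.8 rad) (angle between punch_44's own z axis and vertical above 0.8 rad).
It fails at once if the jar is moved over 30 mm (distance of jar from where it was at the start of the episode above 0.03 m).
It also fails if it takes over 88 s, if anything falls off the work surface, if the arm or the gripper's body presses on something with over 40 N, if the wrist force passes 120 N, or if a joint passes its speed limit or range.

### The arm

A 6-joint arm with a two-finger parallel gripper is mounted at the origin on the work surface. World frame = base frame: x ahead of the robot, y to its left, z up, the work surface at z = 0. Lengths are in m, angles in rad, forces in N, time in s.
With the tool pointing down it reaches from about 0.35 to 0.975 m from the base axis. Payload 4.9 kg.
Tool frame: the origin (TCP) lies on the front face of the gripper's body, between the roots of the fingers; the fingertips stand 73 mm ahead of it and the grasp point (between the pads) lies 54 mm ahead of it; z points along the fingers, y is the line along which they close (so a half turn about z gives the same grasp; the last joint's range is limited). The gripper opens to 85 mm and grips with 20 to 120 N. Pads are 22 mm wide; open, the fingers measure 114 mm over their backs; the gripper's body (76 mm by 85 mm) begins 54 mm behind the grasp point. The pads swing forward as they close: fully open they stand 13 mm farther back than shut.
Start: joints at [-1.354, 0.053, 1.613, -0, 1.476, -0.119], TCP at [0.206, -0.59, 0.304] pointing down, gripper open.
Joint ranges: [-3.01, 3.01], [-1.01, 2.22], [0.06, 2.58], [-1.02, 4.17], [0.09, 2.62], [-3.14, 3.14]. Speed limits (rad/s): [2.57, 2.57, 3.14, 3.14, 3.14, 3.14].

### API

Orientations are given as a rotation vector (axis times angle).
In Python, from station import status, imaging, order gives the robot as it stands.
- The arm moves only by the tool arm_command, never from a script. Its argument "increments" is a list of rows, each an object with "slide": the shift along the tool's x, y, z in m, a list of three; "spin": the turn about the tool's z in degrees; "gripper": the opening, from -1 (shut) to 1 (fully open). In form: [{"slide": [x, y, z], "spin": spin, "gripper": gripper}, ...]. A call has 1 to 8 rows; each row is the pose to reach, as a shift and turn from the pose commanded when the call began, along the tool's axes at that moment; what a row does not reach only later rows make up. A row lasts 1/12 s, in which the tool goes at most 41.7 mm and 7.16 degrees, less where a joint would pass 70% of its speed; a pose out of reach is approached as far as the arm can. A call with a gripper value outside its range is refused whole. The fingers move at their own pace and stop on an object; "newtons" is the grip in N (left out, the last holds). Time passes only in rows, so rows that repeat a pose let the fingers close. It gives the time, the measured TCP pose, the force, the opening and the grip force at its end, in the units of the state.
- status.get_obs(): the state, without advancing time (a new reading comes with each control period).
- imaging.get_image(name): name is "scene" or "top" or "wrist"; returns a dict with "frame" (420x560x3 uint8, red, green, blue), "vfov" (degrees; the focal length in pixels is half the picture's height over the tangent of half this angle, whatever the lens; pixels are square), "cx", "cy" (the principal point, pixels), "view" (4x4, takes a point from world to camera coordinates); the wrist camera has in their place "mount" (4x4, takes a point from camera to tool coordinates, whose origin is the TCP and whose axes are the flange's). Camera axes: x right, y up, looking along -z (the intrinsics and any distortion apply to the point x, -y, -z); pixel columns grow to the right and rows downward; lengths in m; the calibration is good to about 2 mm. The wrist camera is an equidistant fisheye: a pixel r from the principal point sees the ray r / f radians off the axis. A picture is of the moment at which its call begins: read the wrist's pose just before it. There is no depth.
- order.finish_job(): hands the job in; it is judged then, once.
The state is a dict: "t": time; "q": joint angles; "dq": joint speeds; "effort": joint torques, N m; "tool_pos": TCP position; "tool_rot": TCP orientation; "contact_force": force on the tool from outside, world axes, zero at the start; "wrist_torque": the same for the moment, N m; "opening": finger opening in m; "grip_force": force on a finger pad.
Only numpy, scipy, OpenCV 4.12 (cv2) and the standard library are available. Lean on these libraries where they do the work, as an engineer would, in place of code of your own. Each camera call takes 0.05 s, during which the arm holds its last target. There are 200 camera calls.

## Working session

There is one attempt and no reset: what is moved stays moved. The work goes in short steps, Python scripts to look and compute and a tool call to move; the robot and the scene stay as the last step left them, time stands still between calls to the robot, and variables do not carry over. Pictures are saved under pics/ and viewed, at most 14 in all, crops included, and the job is handed in when it is done.

Besides the shell and the picture viewer there is one more tool, called after "Emit:" as a command line: name --argument value ..., lists and objects as JSON in quotes. arm_command: Moves the arm, as the interface text tells. Its arguments: {"type":"object","properties":{"increments":{"type":"array","items":{"type":"object","properties":{"slide":{"type":"array","items":{"type":"number"}},"spin":{"type":"number"},"gripper":{"type":"number"}}}},"newtons":{"type":"number"}},"required":["increments"]}

```bash
mkdir -p pics; python3 - <<'E'
from station import status, imaging
import cv2, numpy as np, pickle
o=status.get_obs(); print({k:np.round(v,3).tolist() for k,v in o.items()})
for n in ["scene","top"]:
    d=imaging.get_image(n); pickle.dump(d,open(f"pics/{n}0.pkl","wb"))
    print(n,d["vfov"],d["cx"],d["cy"],np.round(d["view"],3).tolist(),[k for k in d])
    cv2.imwrite(f"pics/{n}0.png",cv2.resize(d["frame"][:,:,::-1],None,fx=1.42,fy=1.42,interpolation=cv2.INTER_CUBIC))
E
```

```text
{'t': 0.0, 'q': [-1.354, 0.053, 1.614, -0.0, 1.476, -0.119], 'dq': [0.001, 0.0, -0.001, 0.001, 0.001, 0.001], 'effort': [0.0, -39.368, -37.018, 0.0, 0.007, 0.0], 'tool_pos': [0.206, -0.59, 0.303], 'tool_rot': [-3.095, -0.525, 0.0], 'contact_force': [-0.113, 0.407, -0.828], 'wrist_torque': [-0.071, -0.021, -0.031], 'grip_force': 0.0, 'opening': 0.085}
scene 57.0643014603522 285.1552772060305 205.8522727614093 [[0.465, 0.885, -0.013, -0.264], [-0.672, 0.363, 0.645, 0.337], [0.575, -0.292, 0.764, -1.026], [0.0, 0.0, 0.0, 1.0]] ['frame', 'vfov', 'cx', 'cy', 'view']
top 54.24665111547321 282.53357778011093 205.07617300867415 [[0.011, -1.0, 0.017, 0.012], [0.992, 0.013, 0.126, -0.578], [-0.126, 0.016, 0.992, -0.8], [0.0, 0.0, 0.0, 1.0]] ['frame', 'vfov', 'cx', 'cy', 'view']
```

View pics/top0.png

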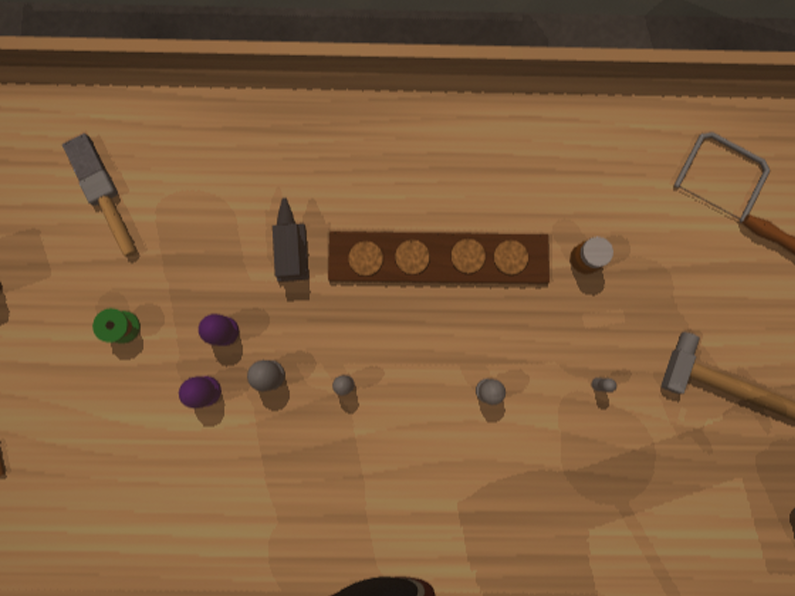

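View pics/scene0.png

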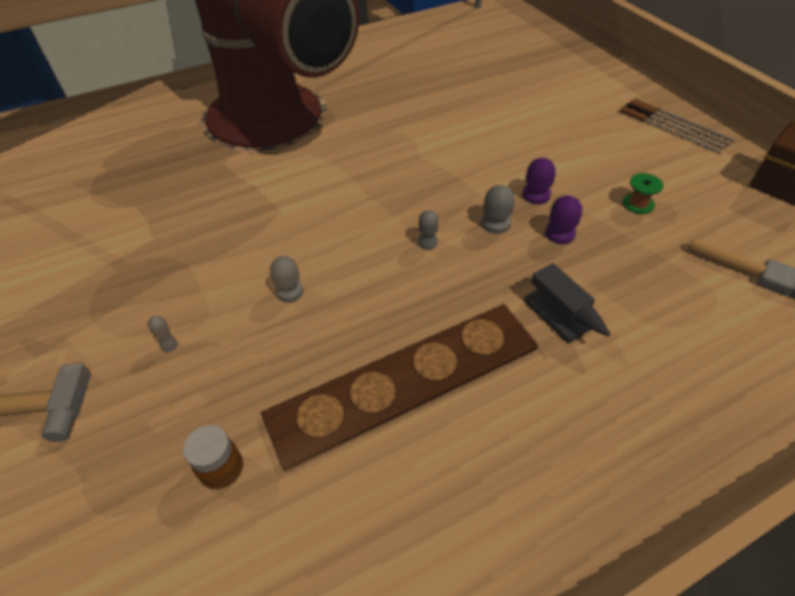

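The top view shows the anvil left (+y) at (288,250) and the jar right at (595,255), with the discs at x≈365, 412, 468 and 511 (y≈257). The grey punches are 44 at (266,375), 28 at (343,385), 36 at (491,391) and 20 at (604,385); the purple look-alikes are at (218,330) and (200,392). The scene view agrees. So seat_1 is at the anvil's end and takes the 20. Next I fit the positions by silhouette.

```bash
cat > h.py <<'E'
import numpy as np, cv2
from scipy.optimize import minimize
def proj(d,P):
    P=np.atleast_2d(P); c=P@d["view"][:3,:3].T+d["view"][:3,3]
    f=210/np.tan(np.radians(d["vfov"]/2))
    return np.c_[d["cx"]+f*c[:,0]/-c[:,2], d["cy"]+f*c[:,1]/c[:,2]]
def unproj(d,uv,z):
    f=210/np.tan(np.radians(d["vfov"]/2)); V=d["view"]; R=V[:3,:3]
    r=R.T@np.array([(uv[0]-d["cx"])/f,-(uv[1]-d["cy"])/f,-1]); o=-R.T@V[:3,3]
    return o+r*(z-o[2])/r[2]
PH={20:56,28:60,36:64,44:68}; W={20:14,28:20,36:26,44:32}
def profile(D):
    R=D/2; w=W[D]/2; H=PH[D]
    t=np.linspace(0,np.pi/2,7)
    return [(R,0),(R,10),(w,15),(w,25),(R,30),(R,46)]+[(R*np.cos(a),46+(H-46)*np.sin(a)) for a in t[1:]]
def render(d,D,xy,s=4,z0=0):
    m=np.zeros((420*s,560*s),np.uint8); a=np.linspace(0,2*np.pi,40)
    rings=[proj(d,np.c_[xy[0]+r/1e3*np.cos(a),xy[1]+r/1e3*np.sin(a),np.full(40,z/1e3+z0)]) for r,z in profile(D)]
    for p,q in zip(rings,rings[1:]):
        cv2.fillConvexPoly(m,cv2.convexHull(np.float32((np.r_[p,q]+.5)*s)).astype(np.int32),255)
    return cv2.resize(m,(560,420),interpolation=cv2.INTER_AREA)/255.
E
python3 - <<'E'
from h import *; import pickle
T=pickle.load(open("pics/top0.pkl","rb")); S=pickle.load(open("pics/scene0.pkl","rb"))
def steel(d):
    I=d["frame"].astype(float); return ((I.max(2)-I.min(2))/(I.max(2)+1)<0.22)
mt,ms=steel(T),steel(S)
vis=np.hstack([np.uint8(mt)*255,np.uint8(ms)*255])
# seats
I=T["frame"].astype(int); 
hsv=cv2.cvtColor(T["frame"],cv2.COLOR_RGB2HSV)
for u in (365,412,468,511):
    x,y=u/1.42,257/1.42; a,b=int(x)-15,int(y)-15
    v=cv2.GaussianBlur(T["frame"][b:b+31,a:a+31,0],(3,3),0); th,m=cv2.threshold(v,0,255,cv2.THRESH_OTSU)
    n,l,st,c=cv2.connectedComponentsWithStats(m); k=l[15,15]; p=unproj(T,c[k]+[a,b],.016)
    print("seat",np.round(p,4), "diam px",2*np.sqrt(st[k,4]/np.pi))
for D,t in {44:(266,375),28:(343,385),36:(491,391),20:(604,385)}.items():
    g=unproj(T,np.array(t)/1.42,.046)[:2]
    best=None
    for DD in PH:
        def cost(xy,two=True):
            e=0
            for d,m in ((T,mt),(S,ms)):
                c=proj(d,[*xy,.03])[0]; x0,y0=np.int32(c)-26
                sl=np.s_[max(y0,0):y0+52,max(x0,0):x0+52]
                r=render(d,DD,xy)[sl]; e+=np.abs(r-m[sl]).sum()/r.sum()
            return e
        o=minimize(cost,g,method="Nelder-Mead",options=dict(initial_simplex=[g,g+[.008,0],g+[0,.008]],xatol=2e-4,fatol=1e-3,maxiter=60))
        print(D,DD,np.round(o.x,4),round(o.fun,3))
j=unproj(T,np.array((598,252))/1.42,.06); print("jar",j)
cv2.imwrite("pics/mask.png",cv2.resize(vis,(800,300)))
E
```

```text
seat [0.6294 0.0725 0.016 ] diam px 23.507147049675353
seat [0.6326 0.0033 0.016 ] diam px 23.42576026046658
seat [ 0.6352 -0.0796  0.016 ] diam px 23.452920571340155
seat [ 0.6342 -0.1437  0.016 ] diam px 23.371344948277684
44 20 [0.46   0.2196] 2.377
44 28 [0.4581 0.217 ] 0.911
44 36 [0.4585 0.2116] 0.476
44 44 [0.4577 0.2097] 0.657
28 20 [0.4453 0.1024] 0.427
28 28 [0.4447 0.1007] 0.801
28 36 [0.4461 0.0988] 1.193
28 44 [0.4371 0.0954] 1.416
36 20 [ 0.4388 -0.1105] 1.757
36 28 [ 0.4389 -0.1093] 0.822
36 36 [ 0.4386 -0.108 ] 0.998
36 44 [ 0.4398 -0.104 ] 1.28
20 20 [ 0.4499 -0.2736] 1.319
20 28 [ 0.4482 -0.2688] 1.584
20 36 [ 0.4486 -0.2635] 1.716
20 44 [ 0.449  -0.2593] 1.793
jar [ 0.63381901 -0.25903055  0.06      ]
```

View pics/mask.png

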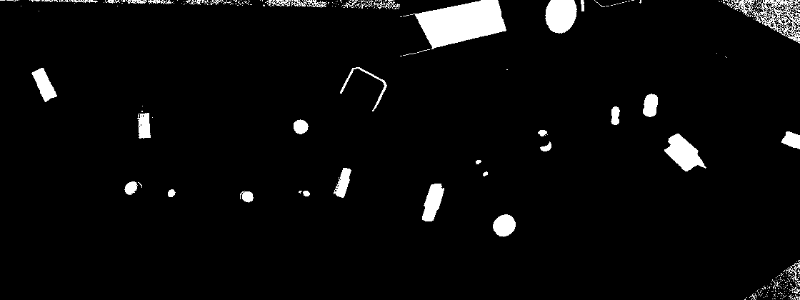

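The mask shows the saturation threshold is too tight: the heads come out eroded. I refit with a local Otsu threshold.

```bash
cat > fit.py <<'E'
from h import *; import pickle
def fit(views,D,g,z0=0):
    ms=[]
    for d in views:
        c=proj(d,[*g,.03+z0])[0]; x0,y0=np.int32(c)-22; sl=np.s_[y0:y0+44,x0:x0+44]
        I=cv2.GaussianBlur(d["frame"],(3,3),0)[sl].astype(float)
        s=np.uint8(255*(I.max(2)-I.min(2))/(I.max(2)+1))
        lo,hi=np.percentile(s,1),np.median(s); ms.append((d,sl,np.clip((hi-s)/(hi-lo)*1.6-.3,0,1)))
    def cost(xy,D=D):
        e=0
        for d,sl,m in ms:
            r=render(d,D,xy,z0=z0)[sl]; e+=np.abs(r-m).sum()/r.sum()
        return e
    o=minimize(cost,g,method="Nelder-Mead",options=dict(initial_simplex=[g,g+[.006,0],g+[0,.006]],xatol=2e-4,fatol=1e-3,maxiter=60))
    return o.x,o.fun,ms
E
python3 - <<'E'
from fit import *
T=pickle.load(open("pics/top0.pkl","rb")); S=pickle.load(open("pics/scene0.pkl","rb"))
G={44:(.458,.211),28:(.4447,.1015),36:(.4387,-.109),20:(.45,-.272)}
rows=[]
for D,g in G.items():
    g=np.array(g)
    for DD in PH: print(D,DD,*[f"{np.round(x,4)} {f:.2f}" for x,f,_ in [fit([T,S],DD,g),fit([T],DD,g),fit([S],DD,g)]])
    x,_,ms=fit([T,S],D,g); r=[]
    for d,sl,m in ms:
        im=cv2.resize(d["frame"][sl],None,fx=4,fy=4); c=cv2.findContours(np.uint8(cv2.resize(render(d,D,x)[sl],None,fx=4,fy=4)>.5),0,2)[0]
        cv2.drawContours(im,c,-1,(0,255,0),1); r+=[im,cv2.cvtColor(cv2.resize(np.uint8(m*255),None,fx=4,fy=4),8)]
    rows.append(np.hstack(r))
cv2.imwrite("pics/fit.png",cv2.resize(np.vstack(rows),(600,600))[:,:,::-1])
E
```

```text
44 20 [0.4625 0.214 ] 3.67 [0.4549 0.2209] 1.96 [0.4673 0.2058] 1.63
44 28 [0.4582 0.2164] 1.44 [0.4575 0.2169] 0.73 [0.4651 0.2106] 0.69
44 36 [0.4584 0.2121] 0.42 [0.4577 0.2126] 0.22 [0.4598 0.21  ] 0.19
44 44 [0.4579 0.2102] 0.34 [0.4562 0.2107] 0.19 [0.4585 0.2104] 0.14
28 20 [0.445  0.1019] 0.72 [0.4435 0.1027] 0.42 [0.4474 0.0994] 0.28
28 28 [0.4447 0.1001] 0.40 [0.4436 0.1001] 0.22 [0.4472 0.0988] 0.18
28 36 [0.4461 0.1032] 0.93 [0.4477 0.0968] 0.50 [0.4419 0.1011] 0.42
28 44 [0.4448 0.107 ] 1.23 [0.4498 0.0956] 0.66 [0.4404 0.1053] 0.57
36 20 [ 0.4403 -0.1082] 2.18 [ 0.4339 -0.1132] 1.27 [ 0.4437 -0.1061] 0.87
36 28 [ 0.439  -0.1083] 0.56 [ 0.436  -0.1109] 0.30 [ 0.4403 -0.1088] 0.24
36 36 [ 0.4384 -0.1094] 0.36 [ 0.4368 -0.1083] 0.15 [ 0.4394 -0.1094] 0.21
36 44 [ 0.4393 -0.1054] 0.81 [ 0.4359 -0.1043] 0.40 [ 0.4479 -0.1122] 0.41
20 20 [ 0.4495 -0.273 ] 0.50 [ 0.4472 -0.2729] 0.23 [ 0.4509 -0.273 ] 0.25
20 28 [ 0.4503 -0.2685] 1.06 [ 0.4492 -0.2679] 0.54 [ 0.4528 -0.2694] 0.53
20 36 [ 0.4518 -0.2669] 1.36 [ 0.4498 -0.2639] 0.69 [ 0.4475 -0.266 ] 0.67
20 44 [ 0.4525 -0.2599] 1.51 [ 0.4506 -0.2602] 0.78 [ 0.4561 -0.2595] 0.74
```

View pics/fit.png

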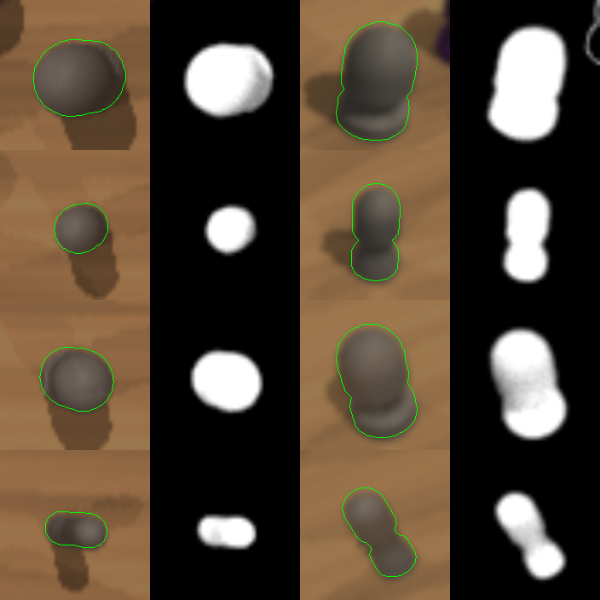

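The fits match both views to about 2 mm (44, 28, 36, 20 identified). Now the first move, towards punch_20 while turning the closing axis to world x.

Emit:
arm_command --increments '[{"slide": [0.3345, -0.2189, 0], "spin": -54, "gripper": 1}, {"slide": [0.3345, -0.2189, 0], "spin": -54, "gripper": 1}, {"slide": [0.3345, -0.2189, 0], "spin": -54, "gripper": 1}, {"slide": [0.3345, -0.2189, 0], "spin": -54, "gripper": 1}, {"slide": [0.3345, -0.2189, 0], "spin": -54, "gripper": 1}, {"slide": [0.3345, -0.2189, 0], "spin": -54, "gripper": 1}, {"slide": [0.3345, -0.2189, 0], "spin": -54, "gripper": 1}, {"slide": [0.3345, -0.2189, 0], "spin": -54, "gripper": 1}]' --newtons 40

```text
t: 0.77
tool_pos: [0.4098, -0.3239, 0.3035]
tool_rot: [-2.516, -1.88, 0.0]
contact_force: [0.5, -1.3, -0.1]
opening: 0.0852
grip_force: 0.0
```

```bash
cat > go.py <<'E'
import sys, numpy as np
from scipy.spatial.transform import Rotation as Ro
from station import status
o=status.get_obs(); R=Ro.from_rotvec(o["tool_rot"]).as_matrix(); p=np.array(o["tool_pos"])
print("t",round(o["t"],2),"pos",p.round(4),"psi",np.degrees(np.arctan2(R[1,0],R[0,0])).round(2),"open",round(o["opening"],4),"grip",round(o["grip_force"],1),"q",np.round(o["q"],2))
if len(sys.argv)>3:
    g=np.array([float(a) for a in sys.argv[1:4]]); print("slide",(R.T@(g-p)).round(4))
E
python3 go.py .4495 -.273 .2
```

```text
t 0.77 pos [ 0.4098 -0.3239  0.3035] psi 73.53 open 0.0852 grip 0.0 q [-0.81 -0.2   1.85  0.    1.49 -0.52]
slide [0.06   0.0237 0.1035]
```

Emit:
arm_command --increments '[{"slide": [0.06, 0.0237, 0.1], "spin": -16.5, "gripper": 1}, {"slide": [0.06, 0.0237, 0.1], "spin": -16.5, "gripper": 1}, {"slide": [0.06, 0.0237, 0.1], "spin": -16.5, "gripper": 1}, {"slide": [0.06, 0.0237, 0.1], "spin": -16.5, "gripper": 1}, {"slide": [0.06, 0.0237, 0.1], "spin": -16.5, "gripper": 1}, {"slide": [0.06, 0.0237, 0.1], "spin": -16.5, "gripper": 1}]'

```text
t: 1.27
tool_pos: [0.4493, -0.2759, 0.2049]
tool_rot: [2.226, 2.215, -0.001]
contact_force: [-0.3, -0.0, 0.2]
opening: 0.0853
grip_force: 0.0
```

```bash
python3 go.py .4495 -.273 .0925; python3 - <<'E'
from station import imaging
import cv2
d=imaging.get_image("wrist"); print(d["vfov"],d["cx"],d["cy"],d["mount"].round(3).tolist())
cv2.imwrite("pics/w1.png",d["frame"][:,:,::-1])
E
```

```text
t 1.27 pos [ 0.4493 -0.2759  0.2049] psi 89.7 open 0.0853 grip 0.0 q [-0.69 -0.1   1.93 -0.    1.31 -0.69]
slide [3.100e-03 1.000e-04 1.124e-01]
65.70646984690485 282.74658022030206 210.93221706087152 [[0.0, 0.957, 0.29, 0.074], [1.0, -0.0, -0.0, 0.001], [-0.0, 0.29, -0.957, -0.07], [0.0, 0.0, 0.0, 1.0]]
```

View pics/w1.png

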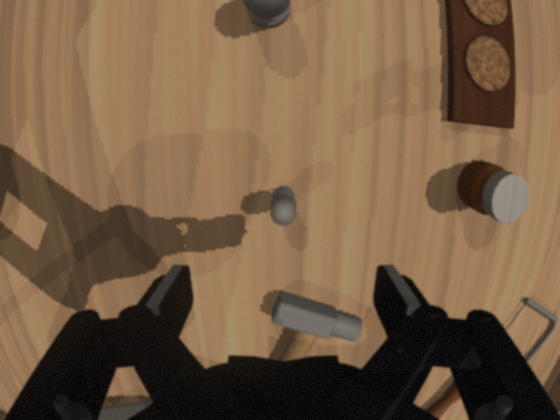

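The wrist view shows punch_20 upright at (284,206), centred between the fingers and clear of the hammer at (320,315). Descend and grip.

Emit:
arm_command --increments '[{"slide": [0.003, 0, 0.04], "spin": 0, "gripper": 1}, {"slide": [0.003, 0, 0.08], "spin": 0, "gripper": 1}, {"slide": [0.003, 0, 0.1], "spin": 0, "gripper": 1}, {"slide": [0.003, 0, 0.1125], "spin": 0, "gripper": 1}, {"slide": [0.003, 0, 0.1125], "spin": 0, "gripper": 1}]'

```text
t: 1.73
tool_pos: [0.4482, -0.2727, 0.0902]
tool_rot: [-2.227, -2.213, 0.001]
contact_force: [0.4, 0.4, 0.2]
opening: 0.0857
grip_force: 0.0
```

Emit:
arm_command --increments '[{"slide": [0, 0, 0], "spin": 0, "gripper": -0.2}, {"slide": [0, 0, 0], "spin": 0, "gripper": -1}, {"slide": [0, 0, 0], "spin": 0, "gripper": -1}, {"slide": [0, 0, 0], "spin": 0, "gripper": -1}, {"slide": [0, 0, 0], "spin": 0, "gripper": -1}, {"slide": [0, 0, 0], "spin": 0, "gripper": -1}, {"slide": [0, 0, 0], "spin": 0, "gripper": -1}, {"slide": [0, 0, 0], "spin": 0, "gripper": -1}]'

```text
t: 2.4
tool_pos: [0.4497, -0.2727, 0.0926]
tool_rot: [2.225, 2.216, -0.0]
contact_force: [-1.5, 0.8, 5.7]
opening: 0.0183
grip_force: 39.2
```

Emit:
arm_command --increments '[{"slide": [0, 0, -0.02], "spin": 0, "gripper": -1}, {"slide": [0, 0, -0.05], "spin": 0, "gripper": -1}, {"slide": [0, 0, -0.08], "spin": 0, "gripper": -1}, {"slide": [0.02, 0.01, -0.1], "spin": 0, "gripper": -1}, {"slide": [0.05, 0.025, -0.1], "spin": 0, "gripper": -1}, {"slide": [0.08, 0.042, -0.1], "spin": 0, "gripper": -1}, {"slide": [0.11, 0.058, -0.1], "spin": 0, "gripper": -1}, {"slide": [0.14, 0.073, -0.1], "spin": 0, "gripper": -1}]'

```text
t: 3.07
tool_pos: [0.5232, -0.1311, 0.1914]
tool_rot: [2.227, 2.216, 0.0]
contact_force: [1.3, 0.2, -2.1]
opening: 0.018
grip_force: 39.4
```

Emit:
arm_command --increments '[{"slide": [0.03, 0.016, 0], "spin": 0, "gripper": -1}, {"slide": [0.06, 0.031, 0], "spin": 0, "gripper": -1}, {"slide": [0.09, 0.047, 0], "spin": 0, "gripper": -1}, {"slide": [0.12, 0.063, 0], "spin": 0, "gripper": -1}, {"slide": [0.15, 0.078, 0], "spin": 0, "gripper": -1}, {"slide": [0.18, 0.094, 0], "spin": 0, "gripper": -1}, {"slide": [0.2, 0.105, 0], "spin": 0, "gripper": -1}, {"slide": [0.205, 0.107, 0], "spin": 0, "gripper": -1}]'

```text
t: 3.73
tool_pos: [0.6316, 0.0752, 0.191]
tool_rot: [-2.222, -2.22, -0.002]
contact_force: [-0.4, 0.4, -0.7]
opening: 0.0178
grip_force: 39.4
```

```bash
python3 go.py .6305 .0725 .11; cat > w.py <<'E'
import sys,cv2
from station import imaging
cv2.imwrite(f"pics/{sys.argv[2]}.png",imaging.get_image(sys.argv[1])["frame"][:,:,::-1])
E
python3 w.py wrist w2
```

```text
t 3.73 pos [0.6316 0.0752 0.191 ] psi 89.94 open 0.0178 grip 39.4 q [0.   0.17 1.68 0.   1.29 0.  ]
slide [-0.0028 -0.0011  0.081 ]
```

View pics/w2.png

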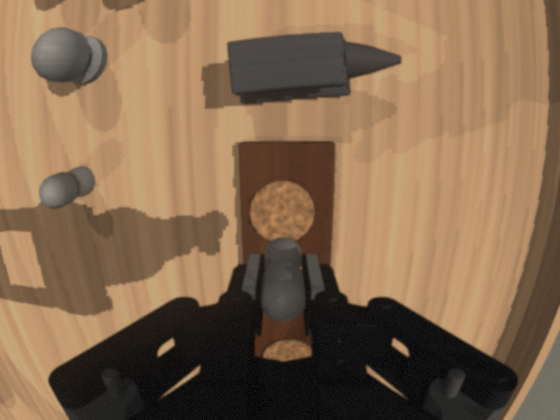

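The wrist view shows the held punch upright and disc 1 centred at (282,211). That puts the disc at about (0.632, 0.0745), which agrees with the top view to 2–3 mm. Lower.

Emit:
arm_command --increments '[{"slide": [-0.001, 0, 0.03], "spin": 0, "gripper": -1}, {"slide": [-0.001, 0, 0.055], "spin": 0, "gripper": -1}, {"slide": [-0.001, 0, 0.07], "spin": 0, "gripper": -1}, {"slide": [-0.001, 0, 0.077], "spin": 0, "gripper": -1}, {"slide": [-0.001, 0, 0.08], "spin": 0, "gripper": -1}, {"slide": [-0.001, 0, 0.082], "spin": 0, "gripper": -1}, {"slide": [-0.001, 0, 0.082], "spin": 0, "gripper": -1}]'

```text
t: 4.37
tool_pos: [0.6313, 0.0706, 0.1104]
tool_rot: [2.226, 2.215, 0.002]
contact_force: [-0.3, 0.2, -0.4]
opening: 0.0184
grip_force: 39.4
```

```bash
python3 - <<'E'
from station import status,imaging
import numpy as np
P=[]
for i in range(6):
    imaging.get_image("top"); o=status.get_obs(); P.append(np.r_[o["tool_pos"],o["contact_force"]])
print(np.round(P,4)); print(np.mean(P,0).round(4))
E
```

```text
[[ 0.6315  0.0707  0.1109  1.0887 -0.0865 -0.1   ]
 [ 0.6317  0.0708  0.111  -0.3004  0.4462 -0.9168]
 [ 0.6316  0.0709  0.111   0.2541  0.6108 -0.3502]
 [ 0.6315  0.0709  0.1108  0.4017 -0.1708 -1.0093]
 [ 0.6314  0.071   0.1107  0.3525  0.3381 -0.7705]
 [ 0.6312  0.071   0.1104 -0.206   1.2178 -1.2096]]
[ 0.6315  0.0709  0.1108  0.2651  0.3926 -0.7261]
```

Emit:
arm_command --increments '[{"slide": [0.003, 0.0005, 0], "spin": 0, "gripper": -1}, {"slide": [0.003, 0.0005, 0.001], "spin": 0, "gripper": -1}, {"slide": [0.003, 0.0005, 0.002], "spin": 0, "gripper": -1}, {"slide": [0.003, 0.0005, 0.002], "spin": 0, "gripper": -1}, {"slide": [0.003, 0.0005, 0.002], "spin": 0, "gripper": -1}]'

```text
t: 5.08
tool_pos: [0.6316, 0.0743, 0.1086]
tool_rot: [2.226, 2.217, 0.001]
contact_force: [-1.5, 1.2, 5.2]
opening: 0.0181
grip_force: 40.1
```

Contact at the expected height (0.1086). Open and retreat.

Emit:
arm_command --increments '[{"slide": [0, 0, 0], "spin": 0, "gripper": -0.3}, {"slide": [0, 0, 0], "spin": 0, "gripper": 0.3}, {"slide": [0, 0, 0], "spin": 0, "gripper": 1}, {"slide": [0, 0, 0], "spin": 0, "gripper": 1}, {"slide": [0, 0, 0], "spin": 0, "gripper": 1}, {"slide": [0, 0, -0.02], "spin": 0, "gripper": 1}, {"slide": [0, 0, -0.05], "spin": 0, "gripper": 1}, {"slide": [0, 0, -0.09], "spin": 0, "gripper": 1}]'

```text
t: 5.75
tool_pos: [0.629, 0.0739, 0.1943]
tool_rot: [-2.223, -2.212, 0.009]
contact_force: [0.8, 0.1, -0.7]
opening: 0.0855
grip_force: 0.0
```

```bash
python3 go.py .4455 .1 .2
```

```text
t 5.75 pos [0.629  0.0739 0.1943] psi 89.73 open 0.0855 grip 0.0 q [-0.    0.16  1.68  0.    1.3   0.  ]
slide [ 0.0253 -0.1836 -0.0043]
```

Emit:
arm_command --increments '[{"slide": [0.005, -0.035, 0], "spin": 0, "gripper": 1}, {"slide": [0.01, -0.075, 0], "spin": 0, "gripper": 1}, {"slide": [0.016, -0.115, 0], "spin": 0, "gripper": 1}, {"slide": [0.021, -0.155, 0], "spin": 0, "gripper": 1}, {"slide": [0.025, -0.18, 0], "spin": 0, "gripper": 1}, {"slide": [0.026, -0.187, 0], "spin": 0, "gripper": 1}, {"slide": [0.026, -0.187, 0], "spin": 0, "gripper": 1}, {"slide": [0.026, -0.187, 0], "spin": 0, "gripper": 1}]'

```text
t: 6.42
tool_pos: [0.4451, 0.1008, 0.198]
tool_rot: [2.225, 2.215, 0.002]
contact_force: [-0.6, -0.8, 0.1]
opening: 0.0851
grip_force: 0.0
```

```bash
python3 w.py wrist w3; python3 go.py .4447 .1 .0934
```

```text
t 6.47 pos [0.4456 0.1007 0.1981] psi 89.72 open 0.0852 grip 0.0 q [ 0.06 -0.28  2.1  -0.    1.32  0.06]
slide [-0.0007 -0.0011  0.1047]
```

View pics/w3.png

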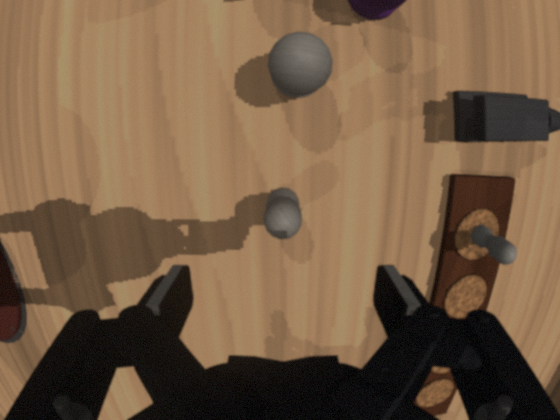

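punch_28 is centred at (284,213), and punch_20 stands in the middle of disc 1 at (478,235). Descend and grip.

Emit:
arm_command --increments '[{"slide": [-0.001, -0.001, 0.04], "spin": 0, "gripper": 1}, {"slide": [-0.001, -0.001, 0.08], "spin": 0, "gripper": 1}, {"slide": [-0.001, -0.001, 0.1], "spin": 0, "gripper": 1}, {"slide": [-0.001, -0.001, 0.107], "spin": 0, "gripper": 1}, {"slide": [-0.001, -0.001, 0.107], "spin": 0, "gripper": 1}, {"slide": [-0.001, -0.001, 0.107], "spin": 0, "gripper": 1}]'

```text
t: 6.97
tool_pos: [0.4449, 0.0997, 0.0913]
tool_rot: [2.226, 2.215, 0.001]
contact_force: [-0.2, -0.1, -0.2]
opening: 0.0856
grip_force: 0.0
```

Emit:
arm_command --increments '[{"slide": [0, 0, 0], "spin": 0, "gripper": 0}, {"slide": [0, 0, 0], "spin": 0, "gripper": -1}, {"slide": [0, 0, 0], "spin": 0, "gripper": -1}, {"slide": [0, 0, 0], "spin": 0, "gripper": -1}, {"slide": [0, 0, 0], "spin": 0, "gripper": -1}, {"slide": [0, 0, 0], "spin": 0, "gripper": -1}, {"slide": [0, 0, 0], "spin": 0, "gripper": -1}, {"slide": [0, 0, 0], "spin": 0, "gripper": -1}]'

```text
t: 7.63
tool_pos: [0.444, 0.0999, 0.0913]
tool_rot: [2.226, 2.216, 0.002]
contact_force: [-1.0, -0.4, 5.4]
opening: 0.0265
grip_force: 39.3
```

Emit:
arm_command --increments '[{"slide": [0, 0, -0.02], "spin": 0, "gripper": -1}, {"slide": [0, 0, -0.06], "spin": 0, "gripper": -1}, {"slide": [0, 0, -0.1], "spin": 0, "gripper": -1}, {"slide": [-0.01, 0.02, -0.1], "spin": 0, "gripper": -1}, {"slide": [-0.025, 0.05, -0.1], "spin": 0, "gripper": -1}, {"slide": [-0.04, 0.08, -0.1], "spin": 0, "gripper": -1}, {"slide": [-0.055, 0.11, -0.1], "spin": 0, "gripper": -1}, {"slide": [-0.07, 0.14, -0.1], "spin": 0, "gripper": -1}]'

```text
t: 8.3
tool_pos: [0.5835, 0.0285, 0.1892]
tool_rot: [-2.225, -2.215, 0.002]
contact_force: [0.2, 0.0, -1.5]
opening: 0.0265
grip_force: 40.0
```

Emit:
arm_command --increments '[{"slide": [-0.012, 0.025, 0], "spin": 0, "gripper": -1}, {"slide": [-0.02, 0.04, 0], "spin": 0, "gripper": -1}, {"slide": [-0.025, 0.05, 0], "spin": 0, "gripper": -1}, {"slide": [-0.025, 0.05, 0], "spin": 0, "gripper": -1}, {"slide": [-0.025, 0.05, 0], "spin": 0, "gripper": -1}, {"slide": [-0.025, 0.05, 0], "spin": 0, "gripper": -1}]'

```text
t: 8.8
tool_pos: [0.6318, 0.0045, 0.1896]
tool_rot: [-2.225, -2.216, 0.002]
contact_force: [0.6, 0.1, -2.2]
opening: 0.0266
grip_force: 40.1
```

```bash
python3 w.py wrist w4; python3 go.py .634 .005 .1075; cat > seat.py <<'E'
# seat centre from saved wrist picture (colour: cork blob nearest image centre)
import sys,cv2,numpy as np
from scipy.spatial.transform import Rotation as Ro
from station import status,imaging
o=status.get_obs(); d=imaging.get_image("wrist"); I=d["frame"]; f=210/np.tan(np.radians(d["vfov"]/2))
R=Ro.from_rotvec(o["tool_rot"]).as_matrix(); p=np.array(o["tool_pos"])
a=np.array([int(x) for x in sys.argv[1:5]]) # u0 v0 u1 v1 window
w=cv2.GaussianBlur(I[a[1]:a[3],a[0]:a[2],0],(5,5),0); _,m=cv2.threshold(w,0,255,cv2.THRESH_OTSU)
m=cv2.morphologyEx(m,cv2.MORPH_CLOSE,np.ones((7,7)))
c=max(cv2.findContours(m,0,1)[0],key=cv2.contourArea); h=cv2.convexHull(c)[:,0]+a[:2]
def ray(u,v):
    x,y=u-d["cx"],v-d["cy"]; r=np.hypot(x,y); th=r/f; s=np.sin(th)/max(r,1e-9)
    return d["mount"][:3,:3]@np.array([x*s,-y*s,-np.cos(th)])
cw=p+R@d["mount"][:3,3]
P=[cw+(R@ray(*q))*(.016-cw[2])/(R@ray(*q))[2] for q in h]
(c2,r)=cv2.minEnclosingCircle(np.float32(P)[:,:2]*1000); print("seat mm",c2,"diam",2*r,"bbox",cv2.boundingRect(h))
E
python3 seat.py 240 165 325 250
```

```text
t 8.85 pos [0.6318 0.0047 0.1899] psi 89.78 open 0.0266 grip 40.1 q [-0.11  0.16  1.69  0.    1.29 -0.11]
slide [0.0003 0.0023 0.0824]
seat mm (635.2521362304688, 4.845888137817383) diam 51.24460220336914 bbox (254, 180, 64, 56)
```

View pics/w4.png

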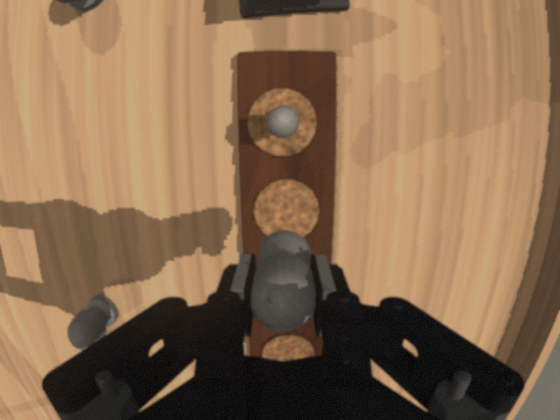

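Disc 2 is at (287,210) with a fitted diameter of 51 mm and its centre at (0.635, 0.0045); punch_28 is held upright. Lower to about 0.1075.

Emit:
arm_command --increments '[{"slide": [0, 0.003, 0.03], "spin": 0, "gripper": -1}, {"slide": [0, 0.003, 0.06], "spin": 0, "gripper": -1}, {"slide": [0, 0.003, 0.075], "spin": 0, "gripper": -1}, {"slide": [0, 0.003, 0.079], "spin": 0, "gripper": -1}, {"slide": [0, 0.003, 0.081], "spin": 0, "gripper": -1}, {"slide": [0, 0.003, 0.0825], "spin": 0, "gripper": -1}, {"slide": [0, 0.003, 0.0825], "spin": 0, "gripper": -1}, {"slide": [0, 0.003, 0.0825], "spin": 0, "gripper": -1}]'

```text
t: 9.57
tool_pos: [0.637, 0.0038, 0.1098]
tool_rot: [2.225, 2.215, 0.003]
contact_force: [0.0, -0.3, -0.4]
opening: 0.0267
grip_force: 40.0
```

Emit:
arm_command --increments '[{"slide": [0, -0.0015, 0.001], "spin": 0, "gripper": -1}, {"slide": [0, -0.0015, 0.002], "spin": 0, "gripper": -1}, {"slide": [0, -0.0015, 0.0025], "spin": 0, "gripper": -1}, {"slide": [0, -0.0015, 0.0025], "spin": 0, "gripper": -1}, {"slide": [0, -0.0015, 0.0025], "spin": 0, "gripper": -1}]'

```text
t: 9.98
tool_pos: [0.6352, 0.0039, 0.1073]
tool_rot: [2.226, 2.216, 0.001]
contact_force: [-1.1, -0.3, 5.8]
opening: 0.0269
grip_force: 40.4
```

Contact at 0.1073. Release, retreat, and head to punch_36 at (0.4384, −0.1093).

Emit:
arm_command --increments '[{"slide": [0, 0, 0], "spin": 0, "gripper": -0.2}, {"slide": [0, 0, 0], "spin": 0, "gripper": 0.4}, {"slide": [0, 0, 0], "spin": 0, "gripper": 1}, {"slide": [0, 0, 0], "spin": 0, "gripper": 1}, {"slide": [0, 0, 0], "spin": 0, "gripper": 1}, {"slide": [0, 0, -0.02], "spin": 0, "gripper": 1}, {"slide": [0, 0, -0.05], "spin": 0, "gripper": 1}, {"slide": [0, 0, -0.09], "spin": 0, "gripper": 1}]'

```text
t: 10.65
tool_pos: [0.6322, 0.0041, 0.1923]
tool_rot: [-2.222, -2.212, 0.008]
contact_force: [0.5, -0.5, -0.3]
opening: 0.0851
grip_force: 0.0
```

Emit:
arm_command --increments '[{"slide": [-0.02, -0.035, 0], "spin": 0, "gripper": 1}, {"slide": [-0.04, -0.07, 0], "spin": 0, "gripper": 1}, {"slide": [-0.06, -0.105, 0], "spin": 0, "gripper": 1}, {"slide": [-0.08, -0.14, 0], "spin": 0, "gripper": 1}, {"slide": [-0.1, -0.175, 0], "spin": 0, "gripper": 1}, {"slide": [-0.113, -0.196, 0], "spin": 0, "gripper": 1}, {"slide": [-0.113, -0.196, 0], "spin": 0, "gripper": 1}, {"slide": [-0.113, -0.196, 0], "spin": 0, "gripper": 1}]'

```text
t: 11.32
tool_pos: [0.4373, -0.1086, 0.1955]
tool_rot: [2.228, 2.213, 0.001]
contact_force: [-0.2, 0.0, 0.1]
opening: 0.0856
grip_force: 0.0
```

```bash
python3 w.py wrist w5; python3 go.py .4384 -.1093 .09
```

```text
t 11.37 pos [ 0.4381 -0.1083  0.1957] psi 89.69 open 0.0855 grip 0.0 q [-0.41 -0.29  2.11  0.    1.32 -0.4 ]
slide [-0.001   0.0002  0.1057]
```

View pics/w5.png

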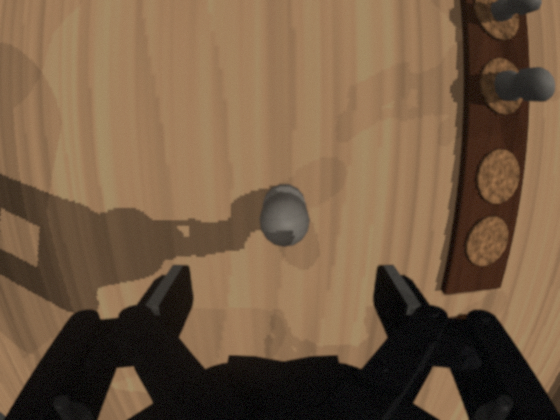

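punch_36 is centred at (285,214), and punches 20 and 28 stand on discs 1 and 2 (top right). Descend and grip.

Emit:
arm_command --increments '[{"slide": [-0.001, 0.001, 0.04], "spin": 0, "gripper": 1}, {"slide": [-0.001, 0.001, 0.08], "spin": 0, "gripper": 1}, {"slide": [-0.001, 0.001, 0.1], "spin": 0, "gripper": 1}, {"slide": [-0.001, 0.001, 0.1055], "spin": 0, "gripper": 1}, {"slide": [-0.001, 0.001, 0.1055], "spin": 0, "gripper": 1}, {"slide": [-0.001, 0.001, 0.1055], "spin": 0, "gripper": 1}]'

```text
t: 11.87
tool_pos: [0.4402, -0.1092, 0.0909]
tool_rot: [2.225, 2.217, 0.001]
contact_force: [-0.1, 0.1, 1.1]
opening: 0.0852
grip_force: 0.0
```

Emit:
arm_command --increments '[{"slide": [0, 0, 0], "spin": 0, "gripper": 0.2}, {"slide": [0, 0, 0], "spin": 0, "gripper": -1}, {"slide": [0, 0, 0], "spin": 0, "gripper": -1}, {"slide": [0, 0, 0], "spin": 0, "gripper": -1}, {"slide": [0, 0, 0], "spin": 0, "gripper": -1}, {"slide": [0, 0, 0], "spin": 0, "gripper": -1}, {"slide": [0, 0, 0], "spin": 0, "gripper": -1}, {"slide": [0, 0, 0], "spin": 0, "gripper": -1}]'

```text
t: 12.53
tool_pos: [0.4394, -0.1095, 0.0911]
tool_rot: [2.226, 2.216, 0.0]
contact_force: [-2.9, 0.7, 6.1]
opening: 0.0345
grip_force: 39.6
```

Emit:
arm_command --increments '[{"slide": [0, 0, -0.02], "spin": 0, "gripper": -1}, {"slide": [0, 0, -0.06], "spin": 0, "gripper": -1}, {"slide": [0, 0, -0.1], "spin": 0, "gripper": -1}, {"slide": [0.003, 0.02, -0.1], "spin": 0, "gripper": -1}, {"slide": [0.008, 0.05, -0.1], "spin": 0, "gripper": -1}, {"slide": [0.013, 0.08, -0.1], "spin": 0, "gripper": -1}, {"slide": [0.018, 0.11, -0.1], "spin": 0, "gripper": -1}, {"slide": [0.022, 0.14, -0.1], "spin": 0, "gripper": -1}]'

```text
t: 13.2
tool_pos: [0.5796, -0.0872, 0.1889]
tool_rot: [-2.225, -2.216, 0.001]
contact_force: [0.8, -0.6, -3.8]
opening: 0.0345
grip_force: 41.2
```

Emit:
arm_command --increments '[{"slide": [0.004, 0.027, 0], "spin": 0, "gripper": -1}, {"slide": [0.007, 0.045, 0], "spin": 0, "gripper": -1}, {"slide": [0.0095, 0.057, 0], "spin": 0, "gripper": -1}, {"slide": [0.0095, 0.057, 0], "spin": 0, "gripper": -1}, {"slide": [0.0095, 0.057, 0], "spin": 0, "gripper": -1}, {"slide": [0.0095, 0.057, 0], "spin": 0, "gripper": -1}, {"slide": [0.0095, 0.057, 0], "spin": 0, "gripper": -1}]'

```text
t: 13.78
tool_pos: [0.6349, -0.0787, 0.1893]
tool_rot: [-2.226, -2.215, 0.001]
contact_force: [-0.9, -0.9, -4.1]
opening: 0.0346
grip_force: 41.3
```

```bash
python3 seat.py 240 165 325 250; python3 w.py wrist w6; python3 go.py .637 -.078 .1071
```

```text
seat mm (642.3829956054688, -83.33566284179688) diam 63.93342208862305 bbox (253, 180, 65, 70)
t 13.88 pos [ 0.6352 -0.0787  0.1898] psi 89.71 open 0.0346 grip 41.3 q [-0.24  0.18  1.67 -0.    1.29 -0.23]
slide [0.0007 0.0018 0.0827]
```

View pics/w6.png

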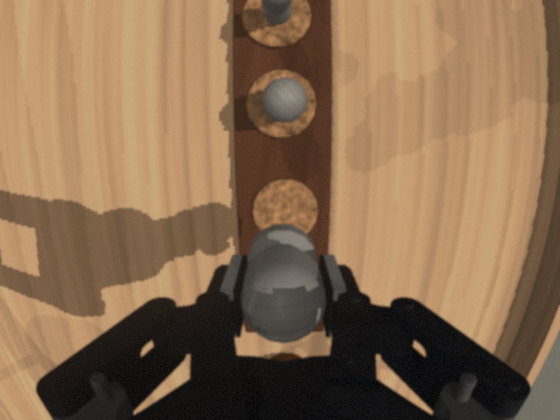

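Disc 3 is at (285,211), which gives a centre of about (0.638, −0.0785); the automatic fit was spoiled by the foot covering part of the disc. Punch_36 hangs upright. Lower.

Emit:
arm_command --increments '[{"slide": [0, 0.002, 0.03], "spin": 0, "gripper": -1}, {"slide": [0, 0.002, 0.06], "spin": 0, "gripper": -1}, {"slide": [0, 0.002, 0.074], "spin": 0, "gripper": -1}, {"slide": [0, 0.002, 0.078], "spin": 0, "gripper": -1}, {"slide": [0, 0.002, 0.08], "spin": 0, "gripper": -1}, {"slide": [0, 0.002, 0.0815], "spin": 0, "gripper": -1}, {"slide": [0, 0.002, 0.0815], "spin": 0, "gripper": -1}, {"slide": [0, 0.002, 0.0815], "spin": 0, "gripper": -1}]'

```text
t: 14.55
tool_pos: [0.6392, -0.0789, 0.1104]
tool_rot: [2.225, 2.214, 0.003]
contact_force: [0.1, 0.6, -2.8]
opening: 0.0344
grip_force: 41.3
```

Emit:
arm_command --increments '[{"slide": [0, -0.001, 0.001], "spin": 0, "gripper": -1}, {"slide": [0, -0.001, 0.002], "spin": 0, "gripper": -1}, {"slide": [0, -0.001, 0.003], "spin": 0, "gripper": -1}, {"slide": [0, -0.001, 0.0035], "spin": 0, "gripper": -1}, {"slide": [0, -0.001, 0.0035], "spin": 0, "gripper": -1}, {"slide": [0, -0.001, 0.0035], "spin": 0, "gripper": -1}]'

```text
t: 15.05
tool_pos: [0.6376, -0.0788, 0.1072]
tool_rot: [2.226, 2.216, 0.0]
contact_force: [-4.6, 1.1, 6.4]
opening: 0.0347
grip_force: 42.1
```

Contact. Release, retreat, go to punch_44.

Emit:
arm_command --increments '[{"slide": [0, 0, 0], "spin": 0, "gripper": 0}, {"slide": [0, 0, 0], "spin": 0, "gripper": 0.5}, {"slide": [0, 0, 0], "spin": 0, "gripper": 1}, {"slide": [0, 0, 0], "spin": 0, "gripper": 1}, {"slide": [0, 0, 0], "spin": 0, "gripper": 1}, {"slide": [0, 0, -0.02], "spin": 0, "gripper": 1}, {"slide": [0, 0, -0.05], "spin": 0, "gripper": 1}, {"slide": [0, 0, -0.09], "spin": 0, "gripper": 1}]'

```text
t: 15.72
tool_pos: [0.6349, -0.0781, 0.1917]
tool_rot: [-2.222, -2.212, 0.006]
contact_force: [0.9, -0.6, -0.5]
opening: 0.0854
grip_force: 0.0
```

Emit:
arm_command --increments '[{"slide": [0.03, -0.019, 0], "spin": 0, "gripper": 1}, {"slide": [0.06, -0.037, 0], "spin": 0, "gripper": 1}, {"slide": [0.09, -0.056, 0], "spin": 0, "gripper": 1}, {"slide": [0.12, -0.075, 0], "spin": 0, "gripper": 1}, {"slide": [0.15, -0.093, 0], "spin": 0, "gripper": 1}, {"slide": [0.18, -0.112, 0], "spin": 0, "gripper": 1}, {"slide": [0.21, -0.131, 0], "spin": 0, "gripper": 1}, {"slide": [0.24, -0.15, 0], "spin": 0, "gripper": 1}]'

```text
t: 16.38
tool_pos: [0.487, 0.1633, 0.195]
tool_rot: [2.227, 2.216, 0.001]
contact_force: [0.1, 0.4, -1.0]
opening: 0.0852
grip_force: 0.0
```

Emit:
arm_command --increments '[{"slide": [0.03, -0.018, 0], "spin": 0, "gripper": 1}, {"slide": [0.049, -0.03, 0], "spin": 0, "gripper": 1}, {"slide": [0.049, -0.03, 0], "spin": 0, "gripper": 1}, {"slide": [0.049, -0.03, 0], "spin": 0, "gripper": 1}]'

```text
t: 16.72
tool_pos: [0.4578, 0.212, 0.1949]
tool_rot: [2.223, 2.219, 0.0]
contact_force: [-0.1, -0.5, -0.6]
opening: 0.085
grip_force: 0.0
```

```bash
python3 w.py wrist w7; python3 go.py .4578 .2103 .089
```

```text
t 16.77 pos [0.4584 0.2113 0.195 ] psi 89.79 open 0.0857 grip 0.0 q [ 0.28 -0.15  1.99 -0.    1.29  0.29]
slide [-0.0009 -0.0007  0.106 ]
```

View pics/w7.png

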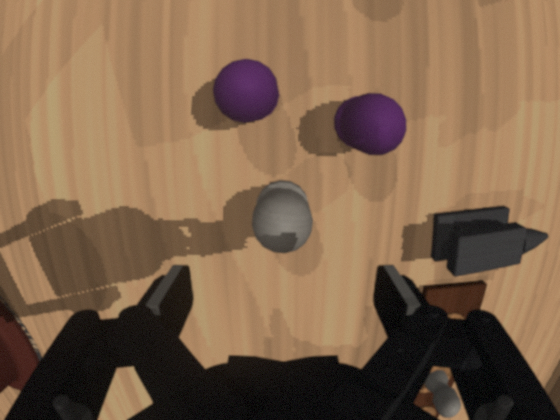

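punch_44 is centred at (282,216), with the purple ones at (246,90) and (370,124) well clear of the fingers. Descend and grip.

Emit:
arm_command --increments '[{"slide": [-0.001, -0.0005, 0.04], "spin": 0, "gripper": 1}, {"slide": [-0.001, -0.0005, 0.08], "spin": 0, "gripper": 1}, {"slide": [-0.001, -0.0005, 0.1], "spin": 0, "gripper": 1}, {"slide": [-0.001, -0.0005, 0.106], "spin": 0, "gripper": 1}, {"slide": [-0.001, -0.0005, 0.106], "spin": 0, "gripper": 1}, {"slide": [-0.001, -0.0005, 0.106], "spin": 0, "gripper": 1}]'

```text
t: 17.27
tool_pos: [0.4591, 0.2098, 0.0899]
tool_rot: [2.227, 2.214, 0.002]
contact_force: [0.4, 0.0, 0.7]
opening: 0.0853
grip_force: 0.0
```

Emit:
arm_command --increments '[{"slide": [0, 0, 0], "spin": 0, "gripper": 0.4}, {"slide": [0, 0, 0], "spin": 0, "gripper": -1}, {"slide": [0, 0, 0], "spin": 0, "gripper": -1}, {"slide": [0, 0, 0], "spin": 0, "gripper": -1}, {"slide": [0, 0, 0], "spin": 0, "gripper": -1}, {"slide": [0, 0, 0], "spin": 0, "gripper": -1}, {"slide": [0, 0, 0], "spin": 0, "gripper": -1}, {"slide": [0, 0, 0], "spin": 0, "gripper": -1}]' --newtons 55

```text
t: 17.93
tool_pos: [0.4585, 0.2106, 0.0907]
tool_rot: [2.226, 2.216, 0.002]
contact_force: [-2.9, -1.2, 7.6]
opening: 0.0424
grip_force: 55.2
```

Emit:
arm_command --increments '[{"slide": [0, 0, -0.02], "spin": 0, "gripper": -1}, {"slide": [0, 0, -0.05], "spin": 0, "gripper": -1}, {"slide": [0, 0, -0.08], "spin": 0, "gripper": -1}, {"slide": [0, 0, -0.11], "spin": 0, "gripper": -1}, {"slide": [-0.02, 0.01, -0.12], "spin": 0, "gripper": -1}, {"slide": [-0.045, 0.023, -0.12], "spin": 0, "gripper": -1}, {"slide": [-0.072, 0.037, -0.12], "spin": 0, "gripper": -1}, {"slide": [-0.1, 0.051, -0.12], "spin": 0, "gripper": -1}]'

```text
t: 18.6
tool_pos: [0.5081, 0.1093, 0.2088]
tool_rot: [-2.225, -2.218, 0.0]
contact_force: [-0.1, 0.3, -4.4]
opening: 0.0426
grip_force: 57.6
```

Emit:
arm_command --increments '[{"slide": [-0.03, 0.015, 0], "spin": 0, "gripper": -1}, {"slide": [-0.06, 0.03, 0], "spin": 0, "gripper": -1}, {"slide": [-0.09, 0.046, 0], "spin": 0, "gripper": -1}, {"slide": [-0.12, 0.061, 0], "spin": 0, "gripper": -1}, {"slide": [-0.15, 0.076, 0], "spin": 0, "gripper": -1}, {"slide": [-0.18, 0.091, 0], "spin": 0, "gripper": -1}, {"slide": [-0.205, 0.104, 0], "spin": 0, "gripper": -1}, {"slide": [-0.22, 0.112, 0], "spin": 0, "gripper": -1}]'

```text
t: 19.27
tool_pos: [0.6197, -0.1131, 0.208]
tool_rot: [-2.228, -2.214, 0.002]
contact_force: [0.2, 1.1, -3.9]
opening: 0.0424
grip_force: 57.6
```

Emit:
arm_command --increments '[{"slide": [-0.015, 0.007, 0], "spin": 0, "gripper": -1}, {"slide": [-0.025, 0.012, 0], "spin": 0, "gripper": -1}, {"slide": [-0.0325, 0.016, 0], "spin": 0, "gripper": -1}, {"slide": [-0.0325, 0.016, 0], "spin": 0, "gripper": -1}, {"slide": [-0.0325, 0.016, 0], "spin": 0, "gripper": -1}, {"slide": [-0.0325, 0.016, 0], "spin": 0, "gripper": -1}]'

```text
t: 19.77
tool_pos: [0.6349, -0.1421, 0.2087]
tool_rot: [-2.225, -2.217, 0.0]
contact_force: [0.6, 0.3, -4.8]
opening: 0.0423
grip_force: 57.6
```

```bash
python3 w.py wrist w8; python3 go.py .637 -.142 .1067
```

```text
t 19.82 pos [ 0.6349 -0.142   0.2088] psi 89.8 open 0.0428 grip 57.6 q [-0.33  0.18  1.63  0.    1.33 -0.33]
slide [-0.      0.0021  0.1021]
```

View pics/w8.png

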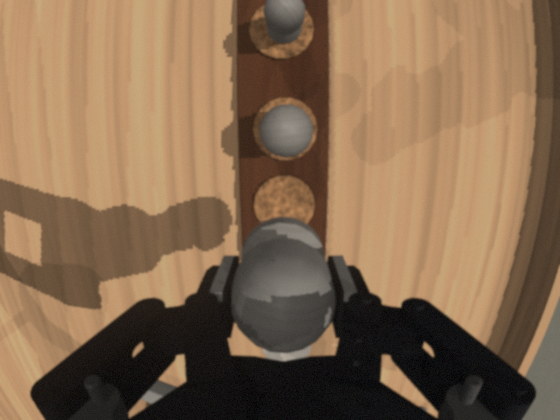

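Disc 4 is at (284.5, ~206), so its centre is about (0.6373, −0.143). Punch_44 is upright, and 36 and 28 stand centred behind it. Lower.

Emit:
arm_command --increments '[{"slide": [-0.001, 0.001, 0.03], "spin": 0, "gripper": -1}, {"slide": [-0.001, 0.001, 0.06], "spin": 0, "gripper": -1}, {"slide": [-0.001, 0.001, 0.085], "spin": 0, "gripper": -1}, {"slide": [-0.001, 0.001, 0.094], "spin": 0, "gripper": -1}, {"slide": [-0.001, 0.001, 0.0985], "spin": 0, "gripper": -1}, {"slide": [-0.001, 0.001, 0.0995], "spin": 0, "gripper": -1}, {"slide": [-0.001, 0.001, 0.0995], "spin": 0, "gripper": -1}, {"slide": [-0.001, 0.001, 0.0995], "spin": 0, "gripper": -1}]'

```text
t: 20.48
tool_pos: [0.6376, -0.1444, 0.1119]
tool_rot: [2.224, 2.214, 0.003]
contact_force: [0.4, 0.1, -4.6]
opening: 0.0423
grip_force: 57.6
```

Emit:
arm_command --increments '[{"slide": [0.001, 0, 0.001], "spin": 0, "gripper": -1}, {"slide": [0.001, 0, 0.002], "spin": 0, "gripper": -1}, {"slide": [0.001, 0, 0.003], "spin": 0, "gripper": -1}, {"slide": [0.001, 0, 0.004], "spin": 0, "gripper": -1}, {"slide": [0.001, 0, 0.0045], "spin": 0, "gripper": -1}, {"slide": [0.001, 0, 0.0045], "spin": 0, "gripper": -1}, {"slide": [0.001, 0, 0.0045], "spin": 0, "gripper": -1}]'

```text
t: 21.07
tool_pos: [0.6367, -0.1432, 0.1068]
tool_rot: [2.226, 2.216, 0.0]
contact_force: [-3.7, 1.4, 5.5]
opening: 0.0423
grip_force: 58.4
```

Contact. Release and retreat up and back.

Emit:
arm_command --increments '[{"slide": [0, 0, 0], "spin": 0, "gripper": 0.2}, {"slide": [0, 0, 0], "spin": 0, "gripper": 0.6}, {"slide": [0, 0, 0], "spin": 0, "gripper": 1}, {"slide": [0, 0, 0], "spin": 0, "gripper": 1}, {"slide": [0, 0, 0], "spin": 0, "gripper": 1}, {"slide": [0, 0, -0.02], "spin": 0, "gripper": 1}, {"slide": [0, 0, -0.05], "spin": 0, "gripper": 1}, {"slide": [0, 0, -0.09], "spin": 0, "gripper": 1}]'

```text
t: 21.73
tool_pos: [0.6342, -0.1424, 0.1918]
tool_rot: [-2.222, -2.211, 0.005]
contact_force: [0.9, -0.4, -0.0]
opening: 0.0854
grip_force: 0.0
```

Emit:
arm_command --increments '[{"slide": [0, -0.03, -0.03], "spin": 0, "gripper": 1}, {"slide": [0, -0.06, -0.05], "spin": 0, "gripper": 1}, {"slide": [0, -0.09, -0.05], "spin": 0, "gripper": 1}, {"slide": [0, -0.12, -0.05], "spin": 0, "gripper": 1}, {"slide": [0, -0.15, -0.05], "spin": 0, "gripper": 1}, {"slide": [0, -0.18, -0.05], "spin": 0, "gripper": 1}, {"slide": [0, -0.18, -0.05], "spin": 0, "gripper": 1}, {"slide": [0, -0.18, -0.05], "spin": 0, "gripper": 1}]'

```text
t: 22.4
tool_pos: [0.4553, -0.1421, 0.2448]
tool_rot: [2.227, 2.215, 0.001]
contact_force: [0.0, -0.1, 0.7]
opening: 0.0854
grip_force: 0.0
```

```bash
python3 - <<'E'
from fit import *; from station import imaging,status
T=imaging.get_image("top"); S=imaging.get_image("scene")
st={20:(.6294,.0725),28:(.6326,.0033),36:(.6352,-.0796),44:(.6342,-.1437)}
for D,g in st.items():
    x,f,_=fit([T],D,np.array(g),.016); print(D,x.round(4),"minus seat(top cam)",((x-g)*1e3).round(1),round(f,2))
a=cv2.resize(T["frame"][110:250,170:450],None,fx=2,fy=2); b=cv2.resize(S["frame"][170:380,100:440],(560,346))
cv2.imwrite("pics/end.png",np.vstack([a,b])[:,:,::-1]); print(np.round(status.get_obs()["contact_force"],1))
E
```

```text
20 [0.6304 0.0739] minus seat(top cam) [1.  1.4] 0.42
28 [0.6351 0.0045] minus seat(top cam) [2.5 1.2] 0.26
36 [ 0.636  -0.0792] minus seat(top cam) [0.8 0.4] 0.19
44 [ 0.6355 -0.1436] minus seat(top cam) [1.3 0.1] 0.12
[ 0.6  0.4 -0.3]
```

View pics/end.png

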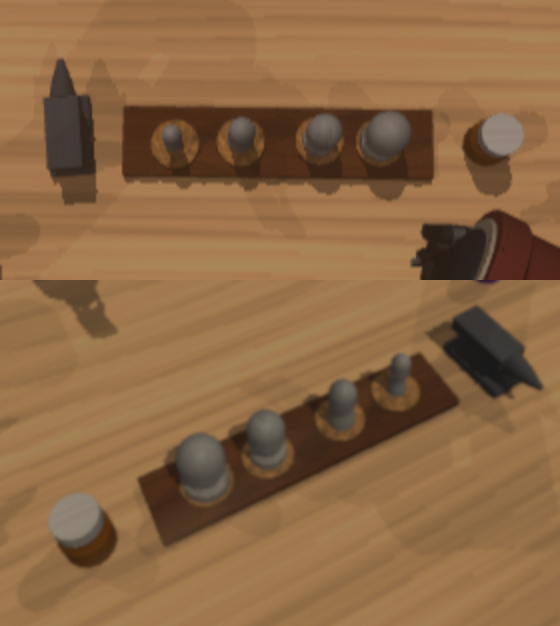

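The final views show all four punches upright on their discs, rising from the anvil to the jar, each within about 3 mm of centre. The jar is untouched and the arm is clear.

```bash
python3 -c "
from station import order; print(order.finish_job())"
```

```text
the job is handed in; nothing more can be done
None
```

I stood the four punches upright on their cork discs, 20, 28, 36 and 44 mm from the anvil's end to the jar's end. Each is within about 3 mm of its disc's centre by the top camera, and the jar was left where it stood. I handed the job in after about 22 s of robot time; the hand-in returned no verdict.

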